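# Fill the pipe-fitting kit tray

### The arm

A 6-joint arm with a two-finger parallel gripper is mounted at the origin on the work surface. World frame = base frame: x ahead of the robot, y to its left, z up, the work surface at z = 0. Lengths are in mm, angles in rad, forces in N, time in s.
With the tool pointing down it reaches from about 350 to 975 mm from the base axis. Payload 7.1 kg.
Tool frame: the origin (TCP) lies on the front face of the gripper's body, between the roots of the fingers; the fingertips stand 80 mm ahead of it and the grasp point (between the pads) lies 61 mm ahead of it; z points along the fingers, y is the line along which they close (so a half turn about z gives the same grasp; the last joint's range is limited). The gripper opens to 88 mm and grips with 3 to 60 N. Pads are 20 mm wide; open, the fingers measure 115 mm over their backs; the gripper's body (75 mm by 178 mm) begins 61 mm behind the grasp point.
Start: joints at [1.123, 0.423, 1.63, -0, 1.089, -0.019], TCP at [259.83, 568.413, 302.675] pointing down, gripper open.
Joint ranges: [-3, 3], [-0.9, 2.11], [0.09, 2.58], [-1.31, 4.45], [0.11, 2.69], [-2.54, 2.54]. Speed limits (rad/s): [2.39, 2.39, 3.01, 3.14, 3.14, 3.14].

### API

Orientations are given as a rotation vector (axis times angle).
In Python, from workcell import readout, vision, close_job gives the robot as it stands.
- The arm moves only by the tool servo_tool, never from a script. Its argument "plan" is a list that holds one entry, the list of rows, each a list of 7 numbers: the gripper command: -1 is fully open, 1 is shut, values between are in proportion, then the shift along the world's x, y, z in units of 40 mm (1.0 is 40 mm), then the turn, a rotation vector about the world's x, y, z in units of 5 degrees (1.0 is 5 degrees). A call has 1 to 5 rows; each row shifts and turns the commanded pose from where the row before left it; what a row does not reach is not made up. A row lasts 1/12 s, in which the tool goes at most 41.7 mm and 7.16 degrees, less where a joint would pass 70% of its speed; a pose out of reach is approached as far as the arm can. A call is refused whole if a number of a shift passes 1 or a number of a turn 1, either way. A call with a gripper value outside its range is refused whole. The fingers move at their own pace and stop on an object; the grip force is fixed at half the most. Time passes only in rows, so rows that do not move let the fingers close. It gives the time, the measured TCP pose, the force, the opening and the grip force at its end, in the units of the state.
- readout.get_obs(): the state, without advancing time (a new reading comes with each control period).
- vision.get_image(name): name is "scene" or "side" or "wrist"; returns the picture (400x640x3 uint8, red, green, blue); there is no depth.
- vision.camera_params(name): a dict with "fx", "fy", "cx", "cy" (pixels), "rvec" (rotation vector, rad) and "tvec" (3), from world to camera coordinates, as OpenCV has them; the wrist camera has in their place "hand_eye" (4x4, takes a point from camera to tool coordinates, whose origin is the TCP and whose axes are the flange's). Camera axes: x right, y down, z forward; pixel columns grow to the right and rows downward; lengths in mm; the calibration is good to about 2 mm. A picture is of the moment at which its call begins: read the wrist's pose just before it. camera_params takes no time and is no camera call.
- close_job(): hands the job in; it is judged then, once.
The state is a dict: "t": time; "qpos": joint angles; "qvel": joint speeds; "joint_torque": joint torques, N m; "ee_pos": TCP position; "orientation": TCP orientation; "ft_force": force on the tool from outside, world axes, zero at the start; "moment": the same for the moment, N m; "width": finger opening in mm; "grasp_force": force on a finger pad.
Only numpy, scipy, OpenCV 4.12 (cv2) and the standard library are available. Lean on these libraries where they do the work, as an engineer would, in place of code of your own. Each camera call takes 0.05 s, during which the arm holds its last target. There are 200 camera calls.

### The job

Make up the plumber's kit: take the four loose brass fittings (large elbow, small elbow, tee, straight coupling) from the cardboard pick tray and lay each one in the kit-tray cut-out made for its shape and size, so that it lies flat, fully down on the floor of its cut-out. Do not push the barcode scanner or the small carton out of place.

Things in the scene. Friction and masses are not known exactly. Their poses are not given: they have to be found in the camera images.
- big_elbow_mid (a point): Larger of two brass 90-degree pipe elbows, lying flat. Point: where its pipe axes cross, half-way up, 19 mm above its support. Arms along its +x and +y, 46 mm from the point to their flat ends; end collars 38 mm across, 14 mm long, pipe 32 mm across; the corner's back is a ball of radius 19 mm about the point. z up. 65 x 65 mm, 38 mm high, 0.28 kg.
- small_elbow_mid (a point): Smaller of two brass 90-degree pipe elbows, lying flat. Point: where its pipe axes cross, half-way up, 14 mm above its support. Arms along its +x and +y, 33 mm from the point to their flat ends; end collars 28 mm across, 11 mm long, pipe 23 mm across; the corner's back is a ball of radius 14 mm about the point. z up. 47 x 47 mm, 28 mm high, 0.13 kg.
- tee_mid (a point): Brass pipe tee, lying flat. Point: where its pipe axes cross, half-way up, 15.5 mm above its support. Straight run along its x, 33 mm from the point to the flat end either way (66 mm over all); branch along its +y, ending 36 mm from the point. End collars 31 mm across, 12 mm long, pipe 26 mm across. z up. 31 mm high, 0.22 kg.
- coupling_mid (a point): Straight brass compression coupling, lying on flats of its two hexagonal end nuts. Point: its centre, half-way up, 17 mm above its support. Length along its x: 86 mm over the nuts, plus a 3 mm lip each end. Nuts 39 mm wide as it lies, 34 mm high, 27 mm long; between them a round body 27 mm across, 32 mm long, to grip by. Same either way round. 0.26 kg.
- big_elbow_insert_floor (a point): Kit insert with the larger L-shaped cut-out, for the larger elbow. Black 112 mm square slab in the grey kit tray, top 23 mm above the bench, blue cut-out floor 16 mm (7 mm deep). Point: on that floor, right below where the fitting's point belongs. Cut-out arms along +x and +y like the elbow's: 48 mm wide, ending 51 mm from the point, back 24 mm from it (5 mm spare all round).
- small_elbow_insert_floor (a point): Kit insert with the smaller L-shaped cut-out, for the smaller elbow. Black 112 mm square slab in the grey kit tray, top 23 mm above the bench, blue cut-out floor 16 mm (7 mm deep). Point: on that floor, right below where the fitting's point belongs. Cut-out arms along +x and +y like the elbow's: 38 mm wide, ending 38 mm from the point, back 19 mm from it (5 mm spare all round).
- tee_insert_floor (a point): Kit insert with the T-shaped cut-out, for the tee. Black 112 mm square slab in the grey kit tray, top 23 mm above the bench, blue cut-out floor 16 mm (7 mm deep). Point: on that floor, right below where the fitting's point belongs. Run along x, branch along +y like the tee's: 41 mm wide, run 76 mm long, branch ending 41 mm from the point (5 mm spare all round).
- coupling_insert_floor (a point): Kit insert with the rectangular cut-out, for the coupling. Black 112 mm square slab in the grey kit tray, top 23 mm above the bench, blue cut-out floor 16 mm (7 mm deep). Point: on that floor, right below where the fitting's point belongs. Cut-out 102 x 49 mm, long along x, point at its centre (5 mm spare all round).
- scanner: Bystander: hand-held grey barcode scanner lying beyond the trays; head 90 x 66 mm and 40 mm high, black handle reaching 130 mm along its own +y. Origin under the head.
- carton: Bystander: small closed cardboard carton, 120 x 90 mm and 70 mm high, standing left of the pick tray. Origin at the centre of its underside.

How it is judged:
By the outcome, as a careful person would: the job done as asked, in the order asked, and still so for the second after the job is handed in, with the robot touching nothing.
It also fails if it takes over 101 s, if anything falls off the work surface, if the arm or the gripper's body presses on something with over 40 N, if the wrist force passes 120 N, or if a joint passes its speed limit or range.

## Working session

There is one attempt and no reset: what is moved stays moved. The work goes in short steps, Python scripts to look and compute and a tool call to move; the robot and the scene stay as the last step left them, time stands still between calls to the robot, and variables do not carry over. Pictures are saved under pics/ and viewed, at most 14 in all, crops included, and the job is handed in when it is done.

Besides the shell and the picture viewer there is one more tool, called after "Call:" as name([rows], argument=value, ...), one row to a line, values as JSON. servo_tool: Moves the arm, as the interface text tells. Its arguments: {"type":"object","properties":{"plan":{"type":"array"}},"required":["plan"]}

```bash
mkdir -p pics; ls; cat > h.py <<'E'
import numpy as np, cv2
from scipy.spatial.transform import Rotation as R
from workcell import readout, vision, close_job
def cam(name,obs=None):
    p=vision.camera_params(name); K=np.array([[p['fx'],0,p['cx']],[0,p['fy'],p['cy']],[0,0,1.]])
    if name=='wrist':
        o=obs or readout.get_obs(); T=np.eye(4); T[:3,:3]=R.from_rotvec(o['orientation']).as_matrix(); T[:3,3]=o['ee_pos']
        M=T@np.array(p['hand_eye']); return K,M[:3,:3],M[:3,3]
    Rw=R.from_rotvec(p['rvec']).as_matrix(); return K,Rw.T,-Rw.T@np.array(p['tvec'])
def ray(c,uv,z):
    K,Rm,o=c; uv=np.atleast_2d(np.asarray(uv,float)); d=(Rm@np.linalg.inv(K)@np.c_[uv,np.ones(len(uv))].T).T
    return (o+d*((z-o[2])/d[:,2])[:,None])
def proj(c,P):
    K,Rm,o=c; q=(K@Rm.T@(np.atleast_2d(P)-o).T).T; return q[:,:2]/q[:,2:]
def snap(name,fn):
    o=readout.get_obs(); im=vision.get_image(name); cv2.imwrite('pics/'+fn,cv2.cvtColor(im,cv2.COLOR_RGB2BGR)); return im,cam(name,o)
E
python3 - <<'E'
from h import *
for n in('scene','side','wrist'):
    im,c=snap(n,n+'0.png'); print(n,c[0][0,0],c[2].round(),c[1][:,2].round(2))
print(readout.get_obs()); print(vision.camera_params('wrist')['hand_eye'])
a=[cv2.imread('pics/%s0.png'%n) for n in('scene','side','wrist')]
E
```

```text
pics
scene 393.6990181163971 [ 961. -371.  851.] [-0.32  0.47 -0.82]
side 512.6113066423804 [473. 999. 817.] [ 0.15 -0.74 -0.66]
wrist 335.4850276616971 [199. 595. 384.] [ 0.22 -0.1  -0.97]
{'t': 0.15, 'qpos': array([ 1.12300442e+00,  4.23702688e-01,  1.63048994e+00, -3.12848794e-05,
        1.08859255e+00, -1.90146521e-02]), 'qvel': array([ 5.90561802e-04, -1.32860947e-03, -8.85128614e-05,  4.61613770e-04,
        2.30012632e-04,  1.41053006e-03]), 'joint_torque': array([ 9.47998487e-04, -5.44989967e+01, -2.73919576e+01,  6.45145099e-02,
        2.04545137e-02, -4.16027626e-05]), 'ee_pos': array([259.69775427, 568.1295605 , 302.0664954 ]), 'orientation': array([-6.68298774e-01, -3.06943223e+00,  1.83234841e-03]), 'ft_force': array([-0.44070843, -0.60293584,  0.6421369 ]), 'moment': array([-0.04013478, -0.03094268, -0.01114417]), 'grasp_force': 0.0, 'width': 87.87877210463343}
[[ 2.09411372e-04 -9.69477235e-01 -2.45181252e-01  6.65242068e+01]
 [ 9.99999977e-01  1.89510498e-04  1.04760266e-04 -4.96659749e-01]
 [-5.50982723e-05 -2.45181268e-01  9.69477252e-01 -8.20512010e+01]
 [ 0.00000000e+00  0.00000000e+00  0.00000000e+00  1.00000000e+00]]
```

View pics/scene0.png

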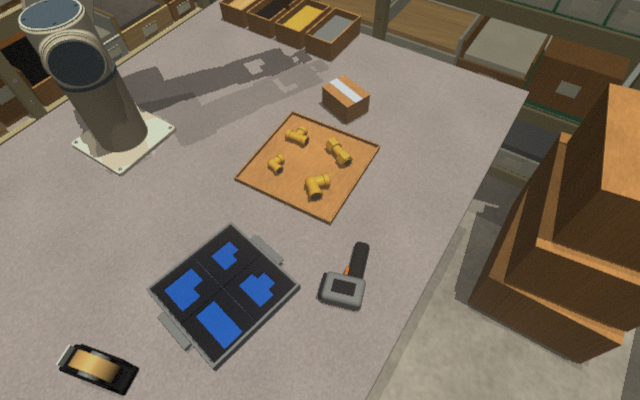

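View pics/wrist0.png

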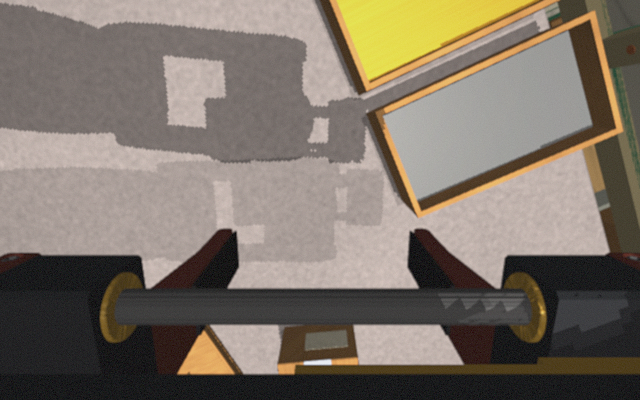

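The scene view shows the pick tray around (310,165) with four fittings: (297,137), (340,152), (276,164) and (317,187). The kit tray is at (225,293) with the blue cut-outs, and the scanner is at (345,285). The wrist camera sees only the bench and storage bins.

View pics/side0.png

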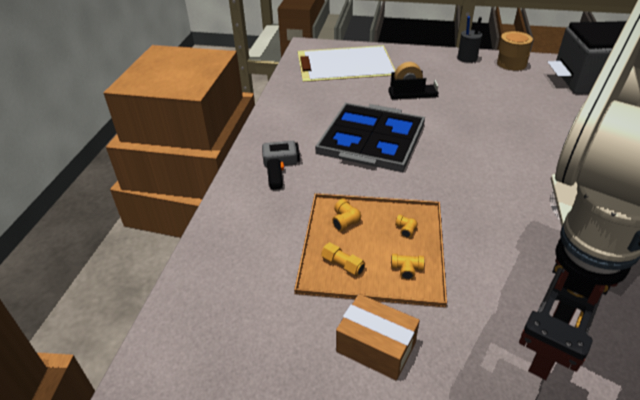

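```bash
python3 - <<'E'
from h import *
for n in('scene','side'):
    im=cv2.imread(f'pics/{n}0.png'); c=cam(n); hsv=cv2.cvtColor(im,cv2.COLOR_BGR2HSV)
    m=cv2.inRange(hsv,(100,150,80),(130,255,255)); k,l,s,ce=cv2.connectedComponentsWithStats(m)
    for i in range(1,k):
        if s[i,4]>60:
            w=ray(c,ce[i],16)[0]; cn=cv2.findContours((l==i).astype(np.uint8),0,1)[0][0][:,0]
            wc=ray(c,cn,16)[:,:2].astype(np.float32); r=cv2.minAreaRect(wc); print(n,ce[i].round(),s[i,4],w.round(),'rect',np.round(r[0]),np.round(r[1]),round(r[2],1))
    px={'scene':[(297,137),(340,152),(276,164),(317,187),(310,190)],'side':[]}[n]
    for u,v in px: print(n,(u,v),hsv[v,u],ray(c,(u,v),17)[0].round())
E
```

```text
scene [225. 255.] 425 [ 523. -143.   16.] rect [ 526. -139.] [56. 54.] 79.6
scene [184. 289.] 880 [ 501. -257.   16.] rect [ 504. -253.] [76. 73.] 80.5
scene [258. 288.] 715 [ 639. -165.   16.] rect [ 639. -161.] [61. 75.] 79.6
scene [219. 324.] 1095 [ 620. -275.   16.] rect [ 618. -274.] [ 50. 101.] 79.6
scene (297, 137) [ 20 171 207] [445. 264.  17.]
scene (340, 152) [ 22 168 205] [582. 281.  17.]
scene (276, 164) [ 21 170 205] [455. 149.  17.]
scene (317, 187) [ 19 176 201] [595. 143.  17.]
scene (310, 190) [ 18 177 184] [585. 125.  17.]
side [359. 119.] 281 [ 619. -280.   16.] rect [ 620. -280.] [ 44. 102.] 80.0
side [399. 126.] 303 [ 501. -261.   16.] rect [ 506. -260.] [69. 74.] 78.9
side [346. 139.] 263 [ 640. -170.   16.] rect [ 641. -167.] [56. 74.] 79.5
side [387. 148.] 207 [ 524. -147.   16.] rect [ 527. -146.] [52. 56.] 80.1
```

The side view confirms the layout. The tee is at (407,265), the small elbow at (407,226), the big elbow at (347,215), the coupling at (343,260) and the carton at (378,335). The kit cut-outs agree between the two views to about 5 mm. Next I move the wrist camera over the pick tray.

Call:
servo_tool([
  [[-1,0.62,-0.74,0,0,0,0],[-1,0.62,-0.74,0,0,0,0],[-1,0.62,-0.74,0,0,0,0],[-1,0.62,-0.74,0,0,0,0],[-1,0.62,-0.74,0,0,0,0]],
])

```text
t: 0.57
ee_pos: [384.5, 418.9, 302.5]
orientation: [-0.667, -3.07, 0.001]
ft_force: [-0.4, -0.0, 0.6]
width: 88.1
grasp_force: 0.0
```

Call:
servo_tool([
  [[-1,0.62,-0.74,0,0,0,0],[-1,0.62,-0.74,0,0,0,0],[-1,0.62,-0.74,0,0,0,0],[-1,0.62,-0.74,0,0,0,0],[-1,0.62,-0.74,0,0,0,0]],
])

```text
t: 0.98
ee_pos: [508.6, 270.7, 302.6]
orientation: [-0.668, -3.069, 0.0]
ft_force: [1.6, 1.0, -0.3]
width: 87.6
grasp_force: 0.0
```

Call:
servo_tool([
  [[-1,0.62,-0.74,0,0,0,0],[-1,0.62,-0.74,0,0,0,0],[-1,0.62,-0.74,0,0,0,0],[-1,0,0,0,0,0,0],[-1,0,0,0,0,0,0]],
])

```text
t: 1.4
ee_pos: [583.1, 181.9, 302.2]
orientation: [-0.674, -3.068, 0.0]
ft_force: [-0.5, 1.1, 0.3]
width: 87.9
grasp_force: 0.0
```

```bash
python3 -c "
from h import *
im,c=snap('wrist','w1.png'); np.savez('w1.npz',K=c[0],R=c[1],o=c[2]); print(c[2], readout.get_obs()['ee_pos'],readout.get_obs()['t'])"
```

```text
[522.48505282 209.31659912 384.31677537] [582.14777702 183.00786782 302.1825238 ] 1.45
```

View pics/w1.png

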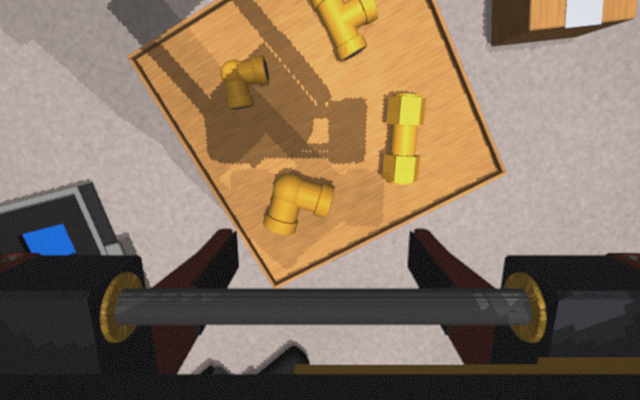

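The wrist view shows all four fittings: tee (345,20, slightly cut off), small elbow (243,80), coupling (404,140) and big elbow (295,200). I'll segment them and make rectified plan views at mid-height.

```bash
cat > seg.py <<'E'
from h import *
def brass(im): # BGR
    hsv=cv2.cvtColor(im,cv2.COLOR_BGR2HSV)
    return cv2.morphologyEx(cv2.inRange(hsv,(19,140,40),(32,255,255)),cv2.MORPH_OPEN,np.ones((3,3)))
def rect(im,c,z,x0,y0,w,s=2.5):   # plan view, up=+x, left=+y ; px = s/mm
    n=int(w*s); g=np.mgrid[0:n,0:n]; X=x0+w/2-g[0]/s; Y=y0+w/2-g[1]/s
    uv=proj(c,np.c_[X.ravel(),Y.ravel(),np.full(X.size,z)]).reshape(n,n,2).astype(np.float32)
    return cv2.remap(im,uv[...,0],uv[...,1],1)
E
python3 - <<'E'
from seg import *
d=np.load('w1.npz'); c=(d['K'],d['R'],d['o']); im=cv2.imread('pics/w1.png')
hsv=cv2.cvtColor(im,cv2.COLOR_BGR2HSV)
for u,v in[(345,20),(243,92),(404,140),(290,190),(150,60),(300,110),(240,120),(350,60),(255,65)]: print((u,v),hsv[v,u],end=' ')
m=brass(im); m[235:]=0
k,l,s,ce=cv2.connectedComponentsWithStats(m); out=[]
for i in range(1,k):
    if s[i,4]>300:
        u,v=ce[i]; z=3+(19 if 240<u<310 and v>150 else 14 if u<300 else 15.5 if v<80 else 17)
        w=ray(c,ce[i],z)[0]; cn=cv2.findContours((l==i).astype(np.uint8),0,1)[0][0][:,0]
        r=cv2.minAreaRect(ray(c,cn,z)[:,:2].astype(np.float32)); print('\n',ce[i].round(),s[i,4],w.round(1),z,np.round(r[0],1),np.round(r[1],1),round(r[2],1))
        a=rect(im,c,z,w[0],w[1],110); b=rect(cv2.merge([m]*3),c,z,w[0],w[1],110); e=b[...,0]
        a[cv2.Canny(e,50,100)>0]=(255,0,0); cv2.circle(a,(137,137),2,(0,0,255),-1); out.append(a)
# fittings z-floor check: tray corners
cv2.imwrite('pics/r1.png',np.vstack([np.hstack(out[:2]),np.hstack(out[2:4])]))
E
```

```text
(345, 20) [ 26 179 225] (243, 92) [ 19 180 119] (404, 140) [ 28 179 225] (290, 190) [ 21 184 230] (150, 60) [ 15 148 193] (300, 110) [ 15 147 146] (240, 120) [ 14 131 111] (350, 60) [ 17 143 229] (255, 65) [ 20 196 180] 
 [347.  22.] 2065 [449.6 268.8  18.5] 18.5 [447.7 274.3] [61.5 53.6] 3.1

 [236.  70.] 339 [442.8 147.8  17. ] 17 [443.5 149. ] [32.2 15.2] 63.4

 [405. 138.] 2414 [579.9 279.4  20. ] 20 [580.7 277.2] [36.6 96.4] 63.0

 [296. 203.] 2160 [594.7 142.7  22. ] 22 [601.1 142.6] [65.1 70.3] 47.3
```

View pics/r1.png

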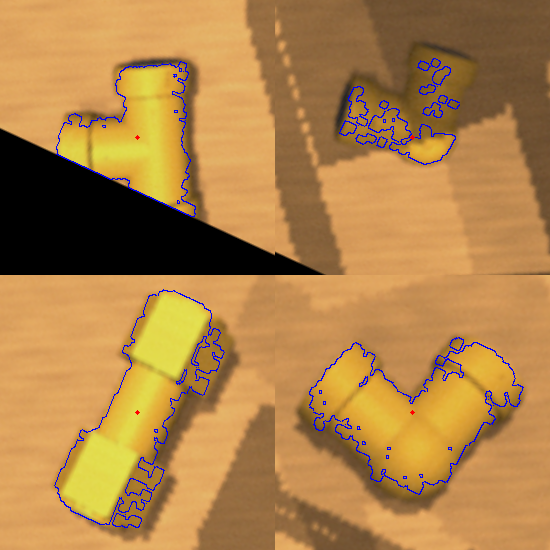

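The rectified views give usable shapes. The big elbow's corner is at the bottom, with its arms up-left and up-right. The coupling axis is at about −28°. The tee branch points left (+y). Next I refine with a saturation mask, using the coupling's nut top faces at z=37.

```bash
cat >> seg.py <<'E'
def brass(im):
    hsv=cv2.cvtColor(im,cv2.COLOR_BGR2HSV)
    m=cv2.inRange(hsv,(17,158,40),(34,255,255))
    return cv2.morphologyEx(cv2.morphologyEx(m,cv2.MORPH_CLOSE,np.ones((5,5))),cv2.MORPH_OPEN,np.ones((3,3)))
E
python3 - <<'E'
from seg import *
d=np.load('w1.npz'); c=(d['K'],d['R'],d['o']); im=cv2.imread('pics/w1.png')
hsv=cv2.cvtColor(im,cv2.COLOR_BGR2HSV)
m=cv2.inRange(hsv,(27,120,190),(34,255,255)); m[:,:370]=0; m[235:]=0
k,l,s,ce=cv2.connectedComponentsWithStats(m)
P=[ray(c,ce[i],37)[0] for i in range(1,k) if s[i,4]>150]; print('nuts',np.round(P,1),s[1:,4])
if len(P)==2: v=P[0]-P[1]; print(np.linalg.norm(v),np.degrees(np.arctan2(v[1],v[0])),(P[0]+P[1])/2)
m=brass(im); m[235:]=0
k,l,s,ce=cv2.connectedComponentsWithStats(m); out=[]
for i in range(1,k):
    if s[i,4]>300:
        u,v=ce[i]; z=3+(19 if 240<u<310 and v>150 else 14 if u<300 else 15.5 if v<80 else 17)
        w=ray(c,ce[i],z)[0]; cn=cv2.findContours((l==i).astype(np.uint8),0,1)[0][0][:,0]
        r=cv2.minAreaRect(ray(c,cn,z)[:,:2].astype(np.float32)); print(ce[i].round(),s[i,4],w.round(1),z,np.round(r[0],1),np.round(r[1],1),round(r[2],1))
        a=rect(im,c,z,w[0],w[1],110); e=rect(cv2.merge([m]*3),c,z,w[0],w[1],110)[...,0]
        a[cv2.Canny(e,50,100)>0]=(255,0,0); cv2.circle(a,(137,137),2,(0,0,255),-1); out.append(a)
cv2.imwrite('pics/r2.png',np.vstack([np.hstack(out[:2]),np.hstack(out[2:4])]))
E
```

```text
nuts [[558.5 287.8  37. ]
 [606.6 263.9  37. ]] [ 15 672 478]
53.68863486734346 153.6747835123111 [582.51111609 275.84700545  37.        ]
[346.  22.] 2361 [449.7 268.   18.5] 18.5 [447.1 273.4] [62.8 55.2] 4.0
[242.  80.] 1631 [454.  148.7  17. ] 17 [457.2 150.1] [47.1 47.2] 73.1
[403. 138.] 3004 [578.8 278.   20. ] 20 [580.7 276.7] [40.5 96.2] 63.0
[296. 202.] 2708 [594.  143.1  22. ] 22 [600.7 142.8] [67.4 72.2] 49.4
```

View pics/r2.png

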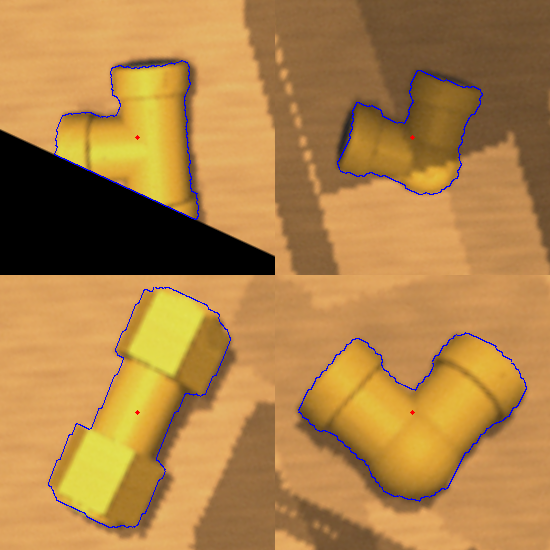

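The masks are clean now. The small elbow's rectangle is 47.1×47.2 mm against a nominal 47, at yaw −17°. The coupling centre is (580.7,276.7), with the grip line at 63°. The big elbow point is about (580.5,142), with its y-arm at 47°. I'll grip the elbows between ball back and end face along the y-arm, starting with the big elbow.

Call:
servo_tool([
  [[-1,0.04,-0.16,-0.81,0,0,-0.74],[-1,0.04,-0.16,-0.81,0,0,-0.74],[-1,0.04,-0.16,-0.81,0,0,-0.74],[-1,0.04,-0.16,-0.81,0,0,-0.74],[-1,0.03,-0.16,-0.81,0,0,-0.74]],
])

```text
t: 1.87
ee_pos: [588.8, 153.0, 139.5]
orientation: [-1.155, -2.922, -0.0]
ft_force: [0.3, 0.5, -0.0]
width: 88.0
grasp_force: 0.0
```

Call:
servo_tool([
  [[-1,0,0,-0.5,0,0,0],[-1,0,0,-0.5,0,0,0],[-1,0,0,-0.22,0,0,0],[-1,0,0,0,0,0,0],[-1,0,0,0,0,0,0]],
])

```text
t: 2.28
ee_pos: [589.4, 152.6, 92.1]
orientation: [-1.151, -2.923, 0.0]
ft_force: [-0.5, 0.0, -0.4]
width: 87.5
grasp_force: 0.0
```

Call:
servo_tool([
  [[1,0,0,0,0,0,0],[1,0,0,0,0,0,0],[1,0,0,0,0,0,0],[1,0,0,0,0,0,0],[1,0,0,0,0,0,0]],
])

```text
t: 2.7
ee_pos: [590.3, 151.8, 92.9]
orientation: [1.153, 2.921, 0.002]
ft_force: [-0.9, 0.5, 5.4]
width: 64.2
grasp_force: 30.0
```

The width reads 64.2 mm at 30 N, so the big elbow is held. Next I lift and carry it to a view over the kit tray.

Call:
servo_tool([
  [[1,0,0,0.6,0,0,0],[1,0,0,0.6,0,0,0],[1,0,0,0.6,0,0,0],[1,0.1,-0.6,0.5,0,0,0.6],[1,0.1,-0.9,0.4,0,0,0.6]],
])

```text
t: 3.12
ee_pos: [598.0, 93.2, 201.4]
orientation: [0.99, 2.981, 0.002]
ft_force: [0.7, -0.6, -2.4]
width: 64.3
grasp_force: 30.0
```

Call:
servo_tool([
  [[1,0.1,-0.9,0.4,0,0,0.6],[1,0.1,-0.9,0.4,0,0,0.6],[1,0.1,-0.9,0.4,0,0,0.6],[1,0.1,-0.9,0.4,0,0,0.6],[1,0.1,-0.9,0.4,0,0,0.6]],
])

```text
t: 3.53
ee_pos: [617.1, -90.2, 280.2]
orientation: [-0.597, -3.083, 0.0]
ft_force: [-0.2, -0.4, -2.2]
width: 64.6
grasp_force: 30.0
```

Call:
servo_tool([
  [[1,0.1,-0.9,0.4,0,0,0.6],[1,0.1,-0.9,0.4,0,0,0.6],[1,0.1,-0.9,0.4,0,0,0.6],[1,0.1,-0.6,0.4,0,0,0.6],[1,0,0,0,0,0,0]],
])

```text
t: 3.95
ee_pos: [634.8, -225.7, 347.1]
orientation: [0.278, 3.124, -0.005]
ft_force: [1.0, 0.1, -2.3]
width: 64.3
grasp_force: 30.0
```

```bash
cat > kit.py <<'E'
from h import *
im,c=snap('wrist','k1.png'); np.savez('k1.npz',K=c[0],R=c[1],o=c[2]); im=im[...,::-1].copy()
print(readout.get_obs()['ee_pos'],readout.get_obs()['orientation'],readout.get_obs()['width'],readout.get_obs()['t'])
hsv=cv2.cvtColor(im,cv2.COLOR_BGR2HSV); m=cv2.inRange(hsv,(100,150,60),(130,255,255)); k,l,s,ce=cv2.connectedComponentsWithStats(m)
for i in range(1,k):
    if s[i,4]>300:
        cn=cv2.findContours((l==i).astype(np.uint8),0,1)[0][0][:,0]; r=cv2.minAreaRect(ray(c,cn,16)[:,:2].astype(np.float32))
        print(ce[i].round(),s[i,4],ray(c,ce[i],16)[0].round(1),'rect',np.round(r[0],1),np.round(r[1],1),round(r[2],1))
        a=cv2.approxPolyDP(cn,4,True)[:,0]; print('   poly',ray(c,a,16)[:,:2].round(1).tolist())
E
python3 kit.py
```

```text
[ 634.04157488 -223.20942986  345.19405873] [ 2.80992664e-01  3.12630032e+00 -1.49689907e-03] 63.89446612843205 4.0
[277.  62.] 4041 [ 502.  -256.3   16. ] rect [ 506.9 -254. ] [75.6 75.5] 79.6
   poly [[464.4, -283.1], [537.4, -296.9], [545.5, -251.6], [520.5, -246.5], [523.3, -218.6], [478.5, -210.3]]
[379.  64.] 2390 [ 524.9 -141.4   16. ] rect [ 528.6 -139.6] [57.9 57.1] 79.8
   poly [[495.6, -161.8], [550.6, -172.5], [557.0, -136.7], [539.9, -132.2], [540.1, -112.4], [505.4, -107.3]]
[283. 165.] 3359 [ 619.3 -274.3   16. ] rect [ 621.3 -274.8] [ 50.3 102.3] 79.6
   poly [[566.9, -289.1], [665.9, -307.5], [675.5, -261.3], [576.5, -242.0]]
[374. 166.] 2608 [ 640.7 -164.1   16. ] rect [ 642.8 -160.7] [62.5 76. ] 80.0
   poly [[600.1, -183.8], [670.9, -197.3], [680.6, -157.9], [664.4, -153.2], [664.1, -133.1], [629.7, -127.7], [624.0, -145.5], [607.1, -144.5]]
```

View pics/k1.png

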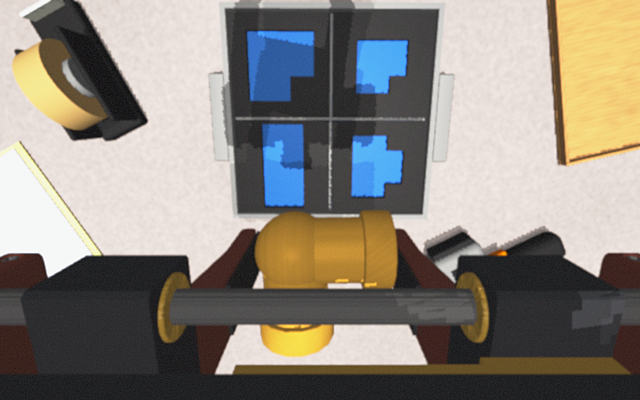

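The kit view is clear: all four cut-outs fit their nominal sizes (75.5², 57.5², 62.5×76 and 102×50 mm), all at yaw −10.3°. The held elbow is at (295,240) between the fingers. I'll check its sideways seat in the gripper.

```bash
cat > held.py <<'E'
from seg import *
import sys
# held.py pic npz zaxis(tool): outline of held brass on plane of pipe axes, in tool coords
im=cv2.imread('pics/'+sys.argv[1]); zt=float(sys.argv[2])
p=vision.camera_params('wrist'); K=np.array([[p['fx'],0,p['cx']],[0,p['fy'],p['cy']],[0,0,1.]]); M=np.array(p['hand_eye']); c=(K,M[:3,:3],M[:3,3])
m=brass(im); r0,r1,c0,c1=map(int,sys.argv[3:7]); q=np.zeros_like(m); q[r0:r1,c0:c1]=m[r0:r1,c0:c1]
k,l,s,ce=cv2.connectedComponentsWithStats(q); i=1+np.argmax(s[1:,4]); 
P=ray(c,np.argwhere(l==i)[:,::-1],zt)
for y in range(-50,51,5):
    b=P[abs(P[:,1]-y)<1]
    if len(b): print(y,'x',b[:,0].min().round(1),b[:,0].max().round(1),end=' | ')
print('y range',P[:,1].min(),P[:,1].max())
E
python3 held.py k1.png 70 200 290 200 420
```

```text
-30 x -16.1 13.4 | -25 x -16.1 18.9 | -20 x -16.1 21.9 | -15 x -16.1 22.9 | -10 x -16.1 22.4 | -5 x -16.1 20.4 | 0 x -16.1 19.4 | 5 x -12.8 19.4 | 10 x -12.8 19.4 | 15 x -12.8 19.9 | 20 x -16.1 23.4 | 25 x -16.1 23.4 | 30 x -16.1 23.4 | 35 x -15.0 13.9 | y range -33.51697514413033 36.13370582762468
```

Call:
servo_tool([
  [[1,-0.49,-0.11,-0.78,0,0,0],[1,-0.49,-0.11,-0.78,0,0,0],[1,-0.49,-0.11,-0.78,0,0,0],[1,-0.49,-0.11,-0.78,0,0,0],[1,-0.49,-0.11,-0.78,0,0,0]],
])

```text
t: 4.42
ee_pos: [533.8, -240.8, 185.8]
orientation: [-0.275, -3.128, -0.002]
ft_force: [0.2, -0.5, -3.7]
width: 64.4
grasp_force: 30.0
```

Call:
servo_tool([
  [[1,-0.49,-0.11,-0.78,0,0,0],[1,-0.52,-0.13,-0.78,0,0,0],[1,0,0,0,0,0,0],[1,0,0,0,0,0,0],[1,0,0,0,0,0,0]],
])

```text
t: 4.83
ee_pos: [495.7, -251.4, 125.4]
orientation: [-0.276, -3.129, -0.0]
ft_force: [0.8, -0.1, -2.3]
width: 64.3
grasp_force: 30.0
```

```bash
python3 -c "
from h import *
im,c=snap('wrist','p1.png'); snap('side','s1.png'); print(readout.get_obs()['ee_pos'])"
```

```text
[ 496.88646058 -251.88159543  126.51431692]
```

View pics/p1.png

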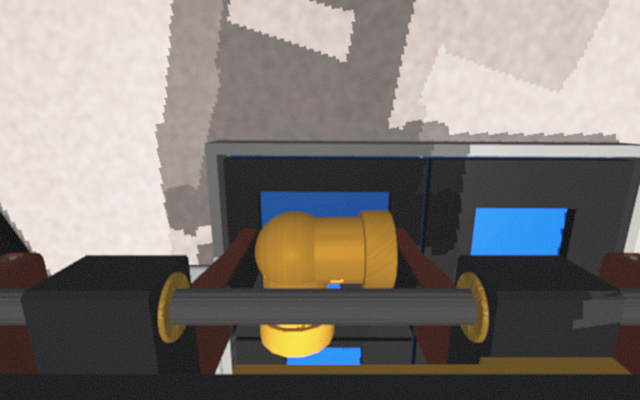

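The elbow is above its cut-out: cut-out columns are 260–389 and elbow columns 256–397, nearer the camera. Lowering.

Call:
servo_tool([
  [[1,0,0,-0.17,0,0,0],[1,0,0,-0.17,0,0,0],[1,0,0,-0.15,0,0,0],[1,0,0,0,0,0,0],[1,0,0,0,0,0,0]],
])

```text
t: 5.35
ee_pos: [495.3, -251.8, 105.4]
orientation: [-0.276, -3.129, -0.001]
ft_force: [0.2, -0.5, -3.2]
width: 64.3
grasp_force: 30.0
```

Call:
servo_tool([
  [[1,0,0,-0.03,0,0,0],[1,0,0,0,0,0,0],[1,0,0,0,0,0,0]],
])

```text
t: 5.6
ee_pos: [495.4, -252.0, 104.9]
orientation: [-0.276, -3.129, -0.0]
ft_force: [-0.8, 0.5, 0.9]
width: 64.1
grasp_force: 30.0
```

Contact is felt at the floor height. Release, lift, and go back for a view of the tee and small elbow.

Call:
servo_tool([
  [[-0.7,0,0,0,0,0,0],[-0.7,0,0,0,0,0,0],[-0.7,0,0,0.4,0,0,0],[-1,0,0,0.8,0,0,0],[-1,0,0,0.9,0,0,0]],
])

```text
t: 6.02
ee_pos: [494.5, -251.5, 188.1]
orientation: [-0.275, -3.126, -0.002]
ft_force: [0.6, -0.8, 0.0]
width: 84.9
grasp_force: 0.0
```

```bash
python3 -c "
from h import *
snap('wrist','p2.png'); print(readout.get_obs()['ee_pos'],readout.get_obs()['t'])"
```

```text
[ 497.84613814 -253.31019495  195.57968927] 6.0667
```

Call:
servo_tool([
  [[-1,0.04,0.93,0.24,0,0,0],[-1,0.04,0.93,0.24,0,0,0],[-1,0.04,0.93,0.24,0,0,0],[-1,0.04,0.93,0.24,0,0,0],[-1,0.04,0.93,0.24,0,0,0]],
])

```text
t: 6.48
ee_pos: [503.4, -64.5, 237.4]
orientation: [0.277, 3.128, -0.0]
ft_force: [-0.1, 0.5, 0.8]
width: 87.5
grasp_force: 0.0
```

Call:
servo_tool([
  [[-1,0.04,0.93,0.24,0,0,0],[-1,0.04,0.93,0.24,0,0,0],[-1,0.04,0.93,0.24,0,0,0],[-1,0.04,0.93,0.24,0,0,0],[-1,0.04,0.93,0.24,0,0,0]],
])

```text
t: 6.9
ee_pos: [511.3, 121.9, 285.5]
orientation: [0.276, 3.128, 0.0]
ft_force: [0.5, -1.0, 0.9]
width: 87.9
grasp_force: 0.0
```

Call:
servo_tool([
  [[-1,0.04,0.93,0.24,0,0,0],[-1,0.04,0.93,0.24,0,0,0],[-1,0,0,0,0,0,0],[-1,0,0,0,0,0,0],[-1,0,0,0,0,0,0]],
])

```text
t: 7.32
ee_pos: [514.3, 194.0, 303.5]
orientation: [-0.274, -3.129, 0.001]
ft_force: [0.0, 0.2, 0.1]
width: 87.7
grasp_force: 0.0
```

```bash
python3 - <<'E'
from seg import *
im,c=snap('wrist','w2.png'); np.savez('w2.npz',K=c[0],R=c[1],o=c[2]); im=im[...,::-1].copy(); print(readout.get_obs()['ee_pos'])
m=brass(im); m[235:]=0
k,l,s,ce=cv2.connectedComponentsWithStats(m); out=[]
for i in range(1,k):
    if s[i,4]>500:
        e=ray(c,ce[i],18)[0]; z=2+(17 if e[0]>520 else 15.5 if e[1]>210 else 14)
        w=ray(c,ce[i],z)[0]; cn=cv2.findContours((l==i).astype(np.uint8),0,1)[0][0][:,0]
        r=cv2.minAreaRect(ray(c,cn,z)[:,:2].astype(np.float32)); print(ce[i].round(),s[i,4],w.round(1),z,np.round(r[0],1),np.round(r[1],1),round(r[2],1))
        a=rect(im,c,z,w[0],w[1],110); e=rect(cv2.merge([m]*3),c,z,w[0],w[1],110)[...,0]
        a[cv2.Canny(e,50,100)>0]=(255,0,0); cv2.circle(a,(137,137),2,(0,0,255),-1); out.append(a)
p=cv2.imread('pics/p2.png'); out.append(cv2.resize(p,(440,275)))
cv2.imwrite('pics/r3.png',np.vstack([np.hstack(out[:-1])[:,:800],cv2.copyMakeBorder(out[-1],0,0,0,min(800,275*(len(out)-1))-440,0)]))
E
```

```text
[514.25155231 193.41629893 303.30983328]
[382. 102.] 2504 [445.5 268.8  17.5] 17.5 [446.  273.3] [69.1 55.3] 3.6
[272. 132.] 1489 [454.9 148.4  16. ] 16 [458.4 150.1] [47.3 47.9] 74.8
[410. 208.] 1597 [564.8 284.8  19. ] 19 [569.4 283.1] [40.6 67.1] 63.1
```

View pics/r3.png

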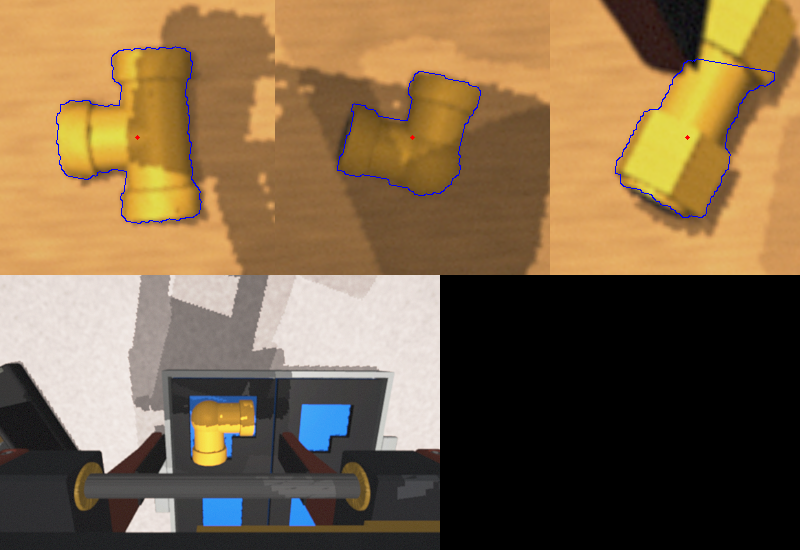

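The tee shows its run at yaw 3.6° with centre (446,273). The small elbow repeats at (458.4,150.1). The big elbow lies in its cut-out. Now I pick the small elbow.

Call:
servo_tool([
  [[-1,-0.33,-0.21,-0.81,0,0,-0.24],[-1,-0.33,-0.21,-0.81,0,0,-0.24],[-1,-0.33,-0.21,-0.81,0,0,-0.24],[-1,-0.33,-0.21,-0.81,0,0,-0.24],[-1,-0.33,-0.21,-0.81,0,0,-0.24]],
])

```text
t: 7.78
ee_pos: [447.7, 150.4, 140.7]
orientation: [0.444, 3.11, -0.0]
ft_force: [0.7, 0.0, -0.8]
width: 87.8
grasp_force: 0.0
```

Call:
servo_tool([
  [[-1,0,0,-0.5,0,0,0],[-1,0,0,-0.5,0,0,0],[-1,0,0,-0.26,0,0,0],[-1,0,0,0,0,0,0],[-1,0,0,0,0,0,0]],
])

```text
t: 8.2
ee_pos: [448.7, 151.6, 91.4]
orientation: [-0.441, -3.109, 0.001]
ft_force: [-0.1, 0.9, -0.2]
width: 88.0
grasp_force: 0.0
```

Call:
servo_tool([
  [[1,0,0,0,0,0,0],[1,0,0,0,0,0,0],[1,0,0,0,0,0,0],[1,0,0,0,0,0,0],[1,0,0,0,0,0,0]],
])

```text
t: 8.62
ee_pos: [448.9, 152.6, 92.1]
orientation: [0.439, 3.11, 0.001]
ft_force: [-0.1, 0.8, 0.1]
width: 57.7
grasp_force: 0.0
```

Call:
servo_tool([
  [[1,0,0,0,0,0,0],[1,0,0,0,0,0,0]],
])

```text
t: 8.78
ee_pos: [448.8, 152.6, 91.7]
orientation: [0.439, 3.11, 0.0]
ft_force: [-0.6, 1.0, 3.0]
width: 46.0
grasp_force: 30.0
```

Call:
servo_tool([
  [[1,0,0,0.4,0,0,0],[1,0,0,0.7,0,0,0],[1,0,0,0.7,0,0,0],[1,0,0,0.7,0,0,0],[1,0.22,-0.9,0,0,0,0.14]],
])

```text
t: 9.2
ee_pos: [459.2, 120.1, 195.8]
orientation: [0.412, 3.108, 0.006]
ft_force: [1.5, 0.8, -1.0]
width: 46.2
grasp_force: 30.0
```

Call:
servo_tool([
  [[1,0.22,-0.9,0,0,0,0.14],[1,0.22,-0.9,0,0,0,0.14],[1,0.22,-0.9,0,0,0,0.14],[1,0.22,-0.9,0,0,0,0.14],[1,0.22,-0.9,0,0,0,0.14]],
])

```text
t: 9.62
ee_pos: [501.3, -65.3, 191.4]
orientation: [-0.323, -3.124, -0.0]
ft_force: [-0.2, 0.5, -1.1]
width: 46.6
grasp_force: 30.0
```

Call:
servo_tool([
  [[1,0.22,-0.9,0,0,0,0.14],[1,0.23,-0.96,-0.2,0,0,0.16],[1,0,0,-0.9,0,0,0],[1,0,0,0,0,0,0],[1,0,0,0,0,0,0]],
])

```text
t: 10.03
ee_pos: [517.6, -137.9, 145.8]
orientation: [-0.285, -3.123, -0.002]
ft_force: [0.1, 0.0, -1.3]
width: 46.3
grasp_force: 30.0
```

```bash
python3 -c "
from h import *
snap('wrist','p3.png'); print(readout.get_obs()['ee_pos'])"; python3 held.py p3.png 74.5 190 290 200 440
```

```text
[ 518.55933917 -137.50333986  147.10372208]
-25 x -3.6 -2.0 | -20 x -19.2 9.7 | -15 x -18.6 13.4 | -10 x -18.6 13.9 | -5 x -18.6 13.4 | 0 x -18.6 11.3 | 5 x -12.4 11.3 | 10 x -12.4 11.3 | 15 x -15.2 13.9 | 20 x -15.2 13.9 | 25 x -13.5 6.6 | y range -24.4759039239778 25.04894634846699
```

View pics/p3.png

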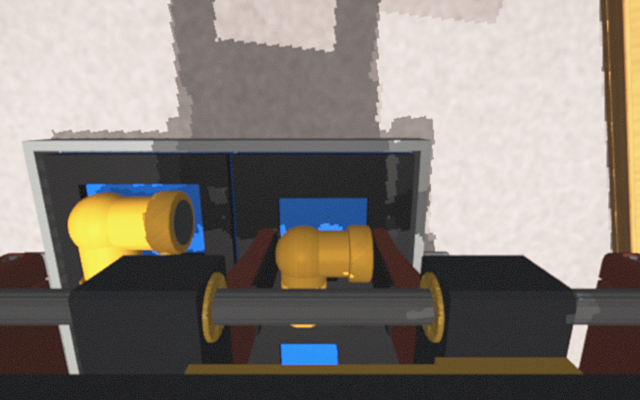

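The small elbow is above its cut-out (280–367 against elbow 277–373), sitting 1.3 mm off in tool x. I'll correct that and lower.

Call:
servo_tool([
  [[1,-0.03,0,-0.4,0,0,0],[1,0,0,-0.35,0,0,0],[1,0,0,-0.29,0,0,0],[1,0,0,0,0,0,0],[1,0,0,0,0,0,0]],
])

```text
t: 10.5
ee_pos: [518.4, -137.3, 106.4]
orientation: [-0.282, -3.129, -0.0]
ft_force: [-0.4, 1.0, -1.6]
width: 46.5
grasp_force: 30.0
```

Call:
servo_tool([
  [[1,0,0,-0.04,0,0,0],[1,0,0,0,0,0,0],[1,0,0,0,0,0,0]],
])

```text
t: 10.75
ee_pos: [518.6, -138.0, 105.0]
orientation: [0.283, 3.128, -0.0]
ft_force: [-0.0, -0.3, -1.5]
width: 46.2
grasp_force: 30.0
```

Call:
servo_tool([
  [[1,0,0,-0.02,0,0,0],[1,0,0,0,0,0,0],[1,0,0,0,0,0,0]],
])

```text
t: 11.0
ee_pos: [518.4, -138.1, 103.8]
orientation: [0.284, 3.128, -0.0]
ft_force: [-0.7, 0.8, 0.2]
width: 46.4
grasp_force: 30.0
```

Call:
servo_tool([
  [[-0.4,0,0,0,0,0,0],[-0.4,0,0,0,0,0,0],[-0.4,0,0,0.4,0,0,0],[-1,0,0,0.8,0,0,0],[-1,0,0,0.9,0,0,0]],
])

```text
t: 11.42
ee_pos: [517.0, -137.7, 186.8]
orientation: [-0.284, -3.124, -0.001]
ft_force: [-0.1, -0.0, -0.1]
width: 71.3
grasp_force: 0.0
```

Call:
servo_tool([
  [[-1,-0.16,0.93,0,0,0,0.25],[-1,-0.16,0.93,0,0,0,0.25],[-1,-0.16,0.93,0,0,0,0.25],[-1,-0.16,0.93,0,0,0,0.25],[-1,-0.16,0.93,0,0,0,0.25]],
])

```text
t: 11.83
ee_pos: [485.7, 49.4, 187.7]
orientation: [0.112, 3.139, 0.0]
ft_force: [1.1, 0.9, -0.3]
width: 87.8
grasp_force: 0.0
```

Call:
servo_tool([
  [[-1,-0.16,0.93,0,0,0,0.25],[-1,-0.16,0.93,0,0,0,0.25],[-1,-0.16,0.93,0,0,0,0.25],[-1,-0.16,0.93,0,0,0,0.25],[-1,-0.16,0.93,0,0,0,0.25]],
])

```text
t: 12.25
ee_pos: [453.6, 235.8, 187.6]
orientation: [-0.06, 3.141, 0.0]
ft_force: [0.9, 0.3, 0.2]
width: 87.8
grasp_force: 0.0
```

Call:
servo_tool([
  [[-1,-0.2,0.98,0,0,0,0.3],[-1,0,0,-0.5,0,0,0],[-1,0,0,-0.5,0,0,0],[-1,0,0,0,0,0,0],[-1,0,0,0,0,0,0]],
])

```text
t: 12.67
ee_pos: [445.5, 272.9, 146.8]
orientation: [0.1, -3.138, 0.002]
ft_force: [-0.7, 0.6, -0.3]
width: 87.7
grasp_force: 0.0
```

Call:
servo_tool([
  [[-1,0,0,-0.6,0,0,0],[-1,0,0,-0.5,0,0,0],[-1,0,0,-0.3,0,0,0],[-1,0,0,0,0,0,0],[1,0,0,0,0,0,0]],
])

```text
t: 13.08
ee_pos: [446.5, 272.9, 91.8]
orientation: [0.098, -3.14, 0.0]
ft_force: [-0.5, -1.1, 0.2]
width: 84.0
grasp_force: 0.0
```

Call:
servo_tool([
  [[1,0,0,0,0,0,0],[1,0,0,0,0,0,0],[1,0,0,0,0,0,0],[1,0,0,0,0,0,0],[1,0,0,0,0,0,0]],
])

```text
t: 13.5
ee_pos: [446.4, 273.3, 92.0]
orientation: [-0.1, 3.139, 0.001]
ft_force: [-0.1, 0.1, -0.7]
width: 51.5
grasp_force: 0.0
```

Call:
servo_tool([
  [[1,0,0,0,0,0,0],[1,0,0,0,0,0,0]],
])

```text
t: 13.67
ee_pos: [446.4, 273.3, 91.9]
orientation: [-0.099, 3.139, 0.0]
ft_force: [-0.6, -0.9, 5.5]
width: 48.9
grasp_force: 30.0
```

Call:
servo_tool([
  [[1,0,0,0.4,0,0,0],[1,0,0,0.7,0,0,0],[1,0,0,0.7,0,0,0],[1,0,0,0.7,0,0,0],[1,0.41,-0.9,0,0,0,-0.23]],
])

```text
t: 14.08
ee_pos: [463.6, 241.8, 196.0]
orientation: [-0.075, 3.134, 0.007]
ft_force: [2.0, 1.9, -2.1]
width: 48.5
grasp_force: 30.0
```

Call:
servo_tool([
  [[1,0.41,-0.9,0,0,0,-0.23],[1,0.41,-0.9,0,0,0,-0.23],[1,0.41,-0.9,0,0,0,-0.23],[1,0.41,-0.9,0,0,0,-0.23],[1,0.41,-0.9,0,0,0,-0.23]],
])

```text
t: 14.5
ee_pos: [544.7, 55.4, 191.2]
orientation: [-0.091, -3.14, 0.0]
ft_force: [0.8, 1.1, -1.6]
width: 48.4
grasp_force: 30.0
```

Call:
servo_tool([
  [[1,0.41,-0.9,0,0,0,-0.23],[1,0.41,-0.9,0,0,0,-0.23],[1,0.41,-0.9,0,0,0,-0.23],[1,0.41,-0.9,0,0,0,-0.23],[1,0.41,-0.92,0,0,0,-0.25]],
])

```text
t: 14.92
ee_pos: [626.6, -125.4, 190.9]
orientation: [-0.251, -3.13, -0.0]
ft_force: [0.0, 0.1, -2.0]
width: 48.8
grasp_force: 30.0
```

Call:
servo_tool([
  [[1,0.41,-0.9,0,0,0,-0.23],[1,0,0,-0.7,0,0,0],[1,0,0,-0.4,0,0,0],[1,0,0,0,0,0,0],[1,0,0,0,0,0,0]],
])

```text
t: 15.33
ee_pos: [641.9, -159.4, 146.0]
orientation: [-0.281, -3.125, -0.001]
ft_force: [0.0, 0.7, -1.5]
width: 48.5
grasp_force: 30.0
```

```bash
python3 -c "
from h import *
snap('wrist','p4.png'); print(readout.get_obs()['ee_pos'],readout.get_obs()['orientation'])"; python3 held.py p4.png 73 190 290 230 440
```

```text
[ 642.79592137 -159.27902631  147.34298089] [-2.80564180e-01 -3.12799204e+00 -3.46399811e-04]
-25 x -17.8 32.8 | -20 x -17.8 30.9 | -15 x -17.8 30.4 | -10 x -17.8 30.4 | -5 x -17.8 30.9 | 0 x -17.8 32.8 | 5 x -13.9 12.9 | 10 x -13.9 12.9 | 15 x -16.6 15.4 | 20 x -16.6 15.4 | 25 x -16.6 13.9 | y range -27.958951840516583 26.46225634039397
```

View pics/p4.png

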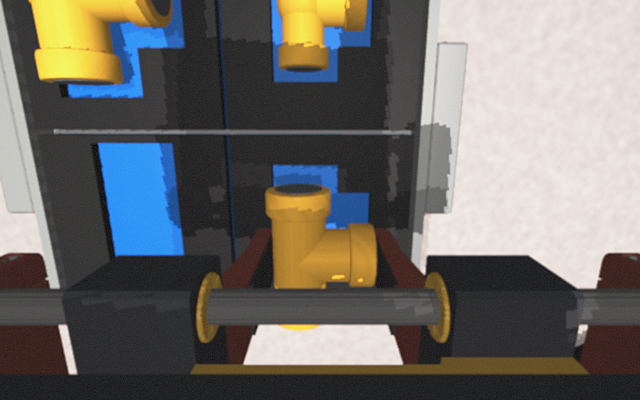

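The tee is above its T cut-out, offset 1.4 mm in tool x. Correct and lower.

Call:
servo_tool([
  [[1,-0.03,0,-0.4,0,0,0],[1,0,0,-0.35,0,0,0],[1,0,0,-0.29,0,0,0],[1,0,0,0,0,0,0],[1,0,0,0,0,0,0]],
])

```text
t: 15.8
ee_pos: [641.6, -159.2, 105.5]
orientation: [-0.28, -3.128, -0.0]
ft_force: [-0.2, -0.3, -1.8]
width: 48.7
grasp_force: 30.0
```

Call:
servo_tool([
  [[1,0,0,-0.04,0,0,0],[1,0,0,0,0,0,0],[1,0,0,0,0,0,0]],
])

```text
t: 16.05
ee_pos: [642.0, -159.6, 104.7]
orientation: [0.281, 3.129, -0.0]
ft_force: [-1.2, -0.6, -1.9]
width: 48.3
grasp_force: 30.0
```

Call:
servo_tool([
  [[1,0,0,-0.02,0,0,0],[1,0,0,0,0,0,0],[1,0,0,0,0,0,0]],
])

```text
t: 16.3
ee_pos: [642.0, -159.7, 103.8]
orientation: [0.281, 3.128, -0.0]
ft_force: [1.0, 0.0, -0.0]
width: 48.8
grasp_force: 30.0
```

Call:
servo_tool([
  [[-0.4,0,0,0,0,0,0],[-0.4,0,0,0,0,0,0],[-0.4,0,0,0.4,0,0,0],[-1,0,0,0.8,0,0,0],[-1,0,0,0.9,0,0,0]],
])

```text
t: 16.72
ee_pos: [640.6, -159.3, 186.5]
orientation: [-0.281, -3.125, -0.001]
ft_force: [0.6, -0.5, 0.9]
width: 71.3
grasp_force: 0.0
```

Call:
servo_tool([
  [[-1,-0.14,0.99,0,0,0,-0.3],[-1,-0.14,0.99,0,0,0,-0.3],[-1,-0.14,0.99,0,0,0,-0.3],[-1,-0.14,0.99,0,0,0,-0.3],[-1,-0.14,0.99,0,0,0,-0.3]],
])

```text
t: 17.13
ee_pos: [613.4, 40.0, 187.9]
orientation: [0.488, 3.103, 0.0]
ft_force: [0.9, -0.1, 0.1]
width: 87.4
grasp_force: 0.0
```

Call:
servo_tool([
  [[-1,-0.14,0.99,0,0,0,-0.3],[-1,-0.14,0.99,0,0,0,-0.3],[-1,-0.14,0.99,0,0,0,-0.3],[-1,-0.14,0.99,0,0,0,-0.3],[-1,-0.14,0.99,0,0,0,-0.3]],
])

```text
t: 17.55
ee_pos: [585.3, 238.3, 187.8]
orientation: [0.689, 3.065, 0.0]
ft_force: [0.9, -0.6, 0.1]
width: 87.8
grasp_force: 0.0
```

Call:
servo_tool([
  [[-1,-0.14,0.99,0,0,0,-0.3],[-1,0,0.02,-0.5,0,0,-0.04],[-1,0,0,-0.5,0,0,0],[-1,0,0,0,0,0,0],[-1,0,0,0,0,0,0]],
])

```text
t: 17.97
ee_pos: [579.5, 276.6, 146.7]
orientation: [-0.732, -3.053, 0.003]
ft_force: [0.6, -0.2, -0.2]
width: 87.9
grasp_force: 0.0
```

```bash
python3 -c "
from h import *
snap('wrist','p5.png'); print(readout.get_obs()['ee_pos'],readout.get_obs()['orientation'])"
```

```text
[580.32773638 276.59022952 147.75759235] [-7.32777456e-01 -3.05462447e+00  4.74679442e-04]
```

View pics/p5.png

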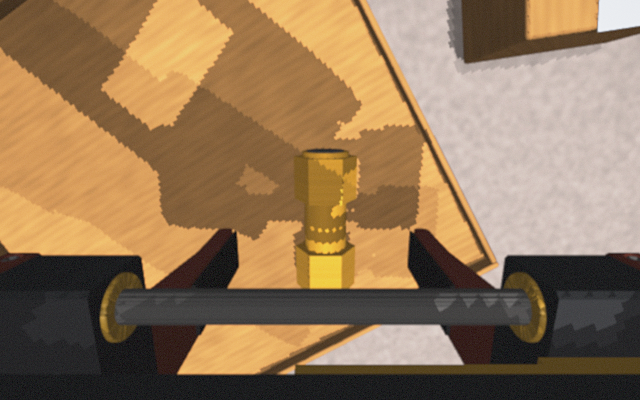

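```bash
python3 -c "
from h import *
p=vision.camera_params('wrist'); K=np.array([[p['fx'],0,p['cx']],[0,p['fy'],p['cy']],[0,0,1.]]); M=np.array(p['hand_eye'])
c=(K,M[:3,:3],M[:3,3])
print(proj(c,[[0,0,114],[16,0,114],[-16,0,114],[46,0,127]]).round(), ray(c,[[325,205],[325,248]],115).round(1), ray(c,[[325,154]],127).round(1))"
```

```text
[[324. 228.]
 [324. 203.]
 [324. 252.]
 [324. 150.]] [[ 14.2   0.9 115. ]
 [-13.8   0.9 115. ]] [[ 43.8   0.9 127. ]]
```

The body spans rows 205–250, centred on the grasp point to about 1 mm. Pick.

Call:
servo_tool([
  [[-1,0,0,-0.6,0,0,0],[-1,0,0,-0.5,0,0,0],[-1,0,0,-0.29,0,0,0],[-1,0,0,0,0,0,0],[1,0,0,0,0,0,0]],
])

```text
t: 18.43
ee_pos: [580.6, 276.5, 92.4]
orientation: [-0.734, -3.055, 0.0]
ft_force: [0.9, 0.1, -1.2]
width: 84.4
grasp_force: 0.0
```

Call:
servo_tool([
  [[1,0,0,0,0,0,0],[1,0,0,0,0,0,0],[1,0,0,0,0,0,0],[1,0,0,0,0,0,0],[1,0,0,0,0,0,0]],
])

```text
t: 18.85
ee_pos: [580.5, 277.0, 92.5]
orientation: [0.732, 3.054, 0.001]
ft_force: [-0.4, 0.6, 0.4]
width: 51.0
grasp_force: 0.0
```

Call:
servo_tool([
  [[1,0,0,0,0,0,0],[1,0,0,0,0,0,0],[1,0,0,0,0,0,0],[1,0,0,0,0,0,0],[1,0,0,0,0,0,0]],
])

```text
t: 19.27
ee_pos: [580.3, 276.9, 91.9]
orientation: [0.732, 3.055, 0.0]
ft_force: [-0.2, 0.9, 0.1]
width: 26.2
grasp_force: 30.0
```

Call:
servo_tool([
  [[1,0,0,0.4,0,0,0],[1,0,0,0.7,0,0,0],[1,0,0,0.7,0,0,0],[1,0,0,0.7,0,0,0],[1,0.07,-0.98,0,0,0,0.24]],
])

```text
t: 19.68
ee_pos: [585.8, 243.1, 197.6]
orientation: [0.692, 3.056, 0.012]
ft_force: [2.2, 0.6, -1.7]
width: 26.3
grasp_force: 30.0
```

Call:
servo_tool([
  [[1,0.07,-0.98,0,0,0,0.24],[1,0.07,-0.98,0,0,0,0.24],[1,0.07,-0.98,0,0,0,0.24],[1,0.07,-0.98,0,0,0,0.24],[1,0.07,-0.98,0,0,0,0.24]],
])

```text
t: 20.1
ee_pos: [596.5, 39.8, 191.6]
orientation: [-0.537, -3.095, 0.0]
ft_force: [-0.3, 0.3, -2.2]
width: 26.3
grasp_force: 30.0
```

Call:
servo_tool([
  [[1,0.07,-0.98,0,0,0,0.24],[1,0.07,-0.98,0,0,0,0.24],[1,0.07,-0.98,0,0,0,0.24],[1,0.07,-0.98,0,0,0,0.24],[1,0.07,-0.98,0,0,0,0.24]],
])

```text
t: 20.52
ee_pos: [610.4, -156.3, 191.5]
orientation: [-0.375, -3.118, -0.0]
ft_force: [1.3, -0.3, -2.2]
width: 26.2
grasp_force: 30.0
```

Call:
servo_tool([
  [[1,0.07,-0.98,0,0,0,0.24],[1,0.07,-0.98,0,0,0,0.24],[1,0.07,-0.98,0,0,0,0.24],[1,0.05,-0.07,-0.6,0,0,0],[1,0,0,-0.4,0,0,0]],
])

```text
t: 20.93
ee_pos: [621.4, -278.0, 151.2]
orientation: [0.284, 3.127, -0.001]
ft_force: [-1.2, 1.0, -2.5]
width: 26.2
grasp_force: 30.0
```

Call:
servo_tool([
  [[1,0,0,0,0,0,0],[1,0,0,0,0,0,0]],
])

```text
t: 21.1
ee_pos: [620.4, -274.4, 150.5]
orientation: [-0.279, -3.126, -0.002]
ft_force: [0.6, -0.3, -1.3]
width: 26.3
grasp_force: 30.0
```

```bash
python3 -c "
from h import *
snap('wrist','p6.png'); print(readout.get_obs()['ee_pos'],readout.get_obs()['orientation'])"; python3 held.py p6.png 72 130 290 230 420
```

```text
[ 621.24383796 -274.44195457  151.74396618] [-2.77796706e-01 -3.12829864e+00 -5.75335467e-04]
-20 x 15.8 43.4 | -15 x -17.2 46.2 | -10 x -17.2 45.3 | -5 x -17.8 44.8 | 0 x -17.8 44.8 | 5 x -17.2 44.8 | 10 x -17.2 45.8 | 15 x 13.2 43.9 | 20 x 20.3 40.6 | y range -20.260933439920265 19.50744085921469
```

View pics/p6.png

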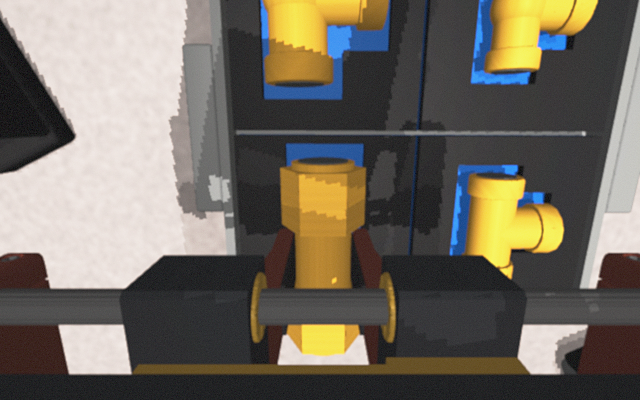

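The coupling is centred over the rectangular cut-out (columns 286–363 against nut 281–366, nearer the camera). The other three are seated. Lower.

Call:
servo_tool([
  [[1,0,0,-0.45,0,0,0],[1,0,0,-0.4,0,0,0],[1,0,0,-0.31,0,0,0],[1,0,0,0,0,0,0],[1,0,0,0,0,0,0]],
])

```text
t: 21.57
ee_pos: [621.0, -274.2, 104.7]
orientation: [-0.277, -3.127, -0.001]
ft_force: [0.6, 0.4, -3.2]
width: 26.5
grasp_force: 29.9
```

Call:
servo_tool([
  [[1,0,0,-0.03,0,0,0],[1,0,0,0,0,0,0],[1,0,0,0,0,0,0]],
])

```text
t: 21.82
ee_pos: [621.8, -274.9, 105.0]
orientation: [0.278, 3.128, -0.001]
ft_force: [-0.4, -0.1, -1.9]
width: 26.2
grasp_force: 29.9
```

Call:
servo_tool([
  [[1,0,0,-0.02,0,0,0],[1,0,0,0,0,0,0],[1,0,0,0,0,0,0]],
])

```text
t: 22.07
ee_pos: [621.5, -274.8, 103.7]
orientation: [0.278, 3.129, -0.0]
ft_force: [0.2, -1.0, -2.3]
width: 26.2
grasp_force: 29.9
```

Call:
servo_tool([
  [[1,0,0,-0.01,0,0,0],[1,0,0,0,0,0,0],[0,0,0,0,0,0,0],[0,0,0,0,0,0,0],[0,0,0,0,0,0,0]],
])

```text
t: 22.48
ee_pos: [621.7, -274.9, 103.5]
orientation: [0.278, 3.129, -0.0]
ft_force: [-0.3, 0.2, 0.9]
width: 42.2
grasp_force: 0.3
```

Call:
servo_tool([
  [[0,0,0,0.4,0,0,0],[0,0,0,0.7,0,0,0],[-0.5,0.3,0.4,0.8,0,0,0],[-1,0.3,0.4,0.8,0,0,0],[-1,0.3,0.4,0.8,0,0,0]],
])

```text
t: 22.9
ee_pos: [657.6, -226.5, 246.0]
orientation: [0.28, 3.128, -0.0]
ft_force: [1.4, -0.8, 0.4]
width: 60.3
grasp_force: 0.0
```

Call:
servo_tool([
  [[-1,-0.1,0.3,0.8,0,0,0],[-1,-0.1,0.2,0.8,0,0,0],[-1,0,0,0.8,0,0,0],[-1,0,0,0,0,0,0],[-1,0,0,0,0,0,0]],
])

```text
t: 23.32
ee_pos: [650.2, -206.8, 343.1]
orientation: [0.277, 3.123, -0.002]
ft_force: [0.5, -0.5, -0.6]
width: 87.3
grasp_force: 0.0
```

```bash
python3 - <<'E'
from seg import *
snap('wrist','f1.png'); snap('side','f2.png'); print(readout.get_obs()['ee_pos'],readout.get_obs()['t'])
c=cam('wrist',readout.get_obs()); a=cv2.imread('pics/f1.png'); s=cv2.imread('pics/f2.png')
cv2.imwrite('pics/f.png',np.hstack([cv2.resize(a[:240,150:550],(500,300)),cv2.resize(s[90:190,230:440],(300,143))[...] if 0 else cv2.resize(s[80:200,300:440],(300,300))]))
E
```

```text
[ 648.91787594 -206.72637305  339.12715182] 23.4167
```

View pics/f.png

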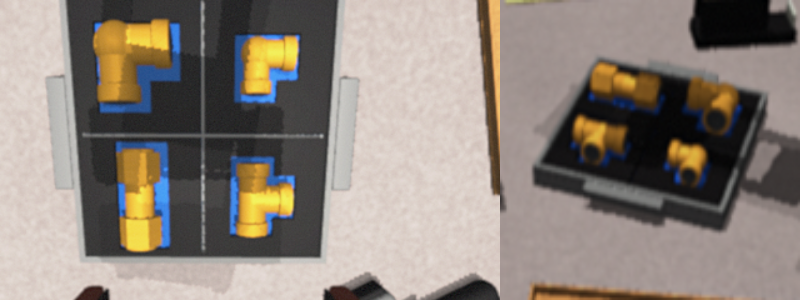

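All four fittings are in their own cut-outs. I'll check the positions numerically at seated mid-heights, since perspective makes the big elbow look shifted up-left.

```bash
python3 - <<'E'
from seg import *
a=cv2.imread('pics/f1.png'); o=readout.get_obs(); c=cam('wrist',o); m=brass(a); m[235:]=0; m[:,:150]=0; m[:,500:]=0
exp={'big':(19,506.9,-254,65),'small':(14,528.6,-139.6,47),'coup':(17,621.3,-274.8,92),'tee':(15.5,642.8,-160.7,66)}
k,l,s,ce=cv2.connectedComponentsWithStats(m)
for i in range(1,k):
    if s[i,4]<300: continue
    w=ray(c,ce[i],32)[0]; n=min(exp,key=lambda n:np.hypot(exp[n][1]-w[0],exp[n][2]-w[1])); h=exp[n][0]
    cn=cv2.findContours((l==i).astype(np.uint8),0,1)[0][0][:,0]; r=cv2.minAreaRect(ray(c,cn,16+h)[:,:2].astype(np.float32))
    print(n,'rect',np.round(r[0],1),np.round(r[1],1),round(r[2],1),'cutout',exp[n][1:3])
print(c[2])
E
```

```text
big rect [ 501.8 -253.8] [63.3 63.1] 79.8 cutout (506.9, -254)
small rect [ 525.3 -138.6] [46.  44.1] 79.8 cutout (528.6, -139.6)
coup rect [ 620.1 -275.3] [38.5 92.8] 79.8 cutout (621.3, -274.8)
tee rect [ 640.3 -159.3] [51.3 67.7] 80.6 cutout (642.8, -160.7)
[ 583.29517616 -195.324289    421.20187765]
```

The big elbow reads 5 mm toward −x, but that picture was taken before the arm settled. I'll retake it and measure fitting and blue margins in the same frame.

```bash
python3 - <<'E'
from seg import *
snap('wrist','g1.png'); o=readout.get_obs(); print(o['ee_pos'])
a=cv2.imread('pics/g1.png'); c=cam('wrist',o); m=brass(a); m[240:]=0; m[:,:150]=0; m[:,500:]=0
b=cv2.inRange(cv2.cvtColor(a,cv2.COLOR_BGR2HSV),(100,150,50),(130,255,255)); b[240:]=0
th=np.radians(-10.2); Rt=np.array([[np.cos(th),np.sin(th)],[-np.sin(th),np.cos(th)]])
loc=lambda P,q:(Rt@(P[:,:2]-q).T).T
pts={'big':(19,491.2,-264.9),'small':(14,517.6,-147.3),'coup':(17,621.3,-274.8),'tee':(15.5,641,-170.8)}
uvm=np.argwhere(m)[:,::-1]; uvb=np.argwhere(b)[:,::-1]
for n,(h,x,y) in pts.items():
    P=loc(ray(c,uvm,16+h),(x,y)); B=loc(ray(c,uvb,16),(x,y))
    for nm,Q in(('brass',P),('blue',B)):
        Q=Q[(abs(Q[:,0])<56)&(abs(Q[:,1])<54)]; print(n,nm,'x',np.percentile(Q[:,0],[.2,99.8]).round(1),'y',np.percentile(Q[:,1],[.2,99.8]).round(1))
E
```

```text
[ 648.70450697 -206.73773851  338.17246771]
big brass x [-21.6  42.5] y [-19.4  44.3]
big blue x [-24.5  50.6] y [-24.1  51.8]
small brass x [-14.6  30.6] y [-13.6  32.4]
small blue x [-19.8  36.6] y [-19.6  37.7]
coup brass x [-44.8  49.3] y [-20.4  18. ]
coup blue x [-52.5  49.9] y [-24.6  25.1]
tee brass x [-33.6  33.9] y [-14.8  36.3]
tee blue x [-39.8  36.1] y [-21.1  41.2]
```

All fittings lie inside their cut-outs. The big elbow is within about 3 mm of centre against 5 mm spare, and the sizes match seated heights. Handing in.

```bash
python3 -c "
from workcell import close_job; print(close_job())"
```

```text
the job is handed in; nothing more can be done
None
```

I handed the job in: all four fittings measure inside their own cut-outs at seated height, the big elbow about 3 mm off-centre of its 5 mm spare, and the arm never came near the scanner or carton.

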